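Hold a spread snap ring at the groove of a sample-carousel spindle

ROBOT

A 6-joint arm with a two-finger parallel gripper is mounted at the origin on the work surface. World frame = base frame: x ahead of the robot, y to its left, z up, the work surface at z = 0. Lengths are in m, angles in degrees, forces in N, time in s.
With the tool pointing down it reaches from about 0.2 to 0.875 m from the base axis. Payload 3.4 kg.
Tool frame: the origin (TCP) lies midway between the tips of the shut fingers; the grasp point (between the pads) lies 19 mm behind it; z points along the fingers, y is the line along which they close (so a half turn about z gives the same grasp; the last joint's range is limited). The gripper opens to 94 mm and grips with 3 to 60 N. Pads are 16 mm wide; open, the fingers measure 119 mm over their backs; the gripper's body (75 mm by 177 mm) begins 78 mm behind the grasp point.
Start: joints at [-77.464, 15.808, 86.224, -0, 77.962, -6.933], TCP at [0.192, -0.542, 0.205] pointing down, gripper open.
Joint ranges: [-165.64, 165.64], [-43.16, 119.46], [12.63, 154.43], [-67.54, 247.53], [6.08, 155.33], [-154.97, 154.97]. Speed limits (degrees/s): [147.25, 147.25, 180, 180, 180, 180].

INTERFACE

Orientations are given as a 3x3 rotation matrix whose columns are the frame's x, y, z axes.
In Python, from workcell import read_state, read_camera, get_calibration, hand_in gives the robot as it stands. The module is installed in compiled form; this text tells all that it offers.
- The arm moves only by the tool step_arm, never from a script. Its argument "commands" is one flat list of numbers, 4 for each row, row after row: the shift along the tool's x, y, z in mm, then the turn about the tool's z in rad. In form: [x, y, z, twist, x, y, z, twist, ...]. A call has 1 to 10 rows; each row is the pose to reach, as a shift and turn from the pose commanded when the call began, along the tool's axes at that moment; what a row does not reach only later rows make up. A row lasts 1/12 s, in which the tool goes at most 41.7 mm and 7.16 degrees, less where a joint would pass 70% of its speed; a pose out of reach is approached as far as the arm can. A call with a gripper value outside its range is refused whole. "fingers" is the finger opening in mm, from 0 to 94, set as the call begins (left out, the last holds). The fingers move at their own pace and stop on an object; "squeeze" is the grip in N (left out, the last holds). Time passes only in rows, so rows that repeat a pose let the fingers close. It gives the time, the measured TCP pose, the force, the opening and the grip force at its end, in the units of the state.
- read_state(): the state, without advancing time (a new reading comes with each control period).
- read_camera(name): name is "scene" or "top" or "wrist"; returns (picture, depth): 420x560x3 uint8, red, green, blue; 420x560 float32, m along the optical axis (not along the pixel's ray), 0 where there is no reading.
- get_calibration(name): a dict with "fx", "fy", "cx", "cy" (pixels), "k1" (the pictures are not rectified: a ray, as slopes to the right and down, at radius r is drawn at 1 + k1 r^2 times it, then the intrinsics apply), "rvec" (rotation vector, rad) and "tvec" (3), from world to camera coordinates, as OpenCV has them. Camera axes: x right, y down, z forward; pixel columns grow to the right and rows downward; lengths in m; the calibration is good to about 2 mm. A picture is of the moment at which its call begins: read the wrist's pose just before it. get_calibration takes no time and is no camera call; for the wrist camera it gives the pose at the moment of the call.
- hand_in(): hands the job in; it is judged then, once.
The state is a dict: "clock": time; "joint_pos": joint angles; "qvel": joint speeds; "effort": joint torques, N m; "tool_pos": TCP position; "tcp_rot": TCP orientation; "force": force on the tool from outside, world axes, zero at the start; "moment": the same for the moment, N m; "finger_gap": opening from 0.0 (shut) to 1.0 (fully open); "finger_force": force on a finger pad.
Only numpy, scipy, OpenCV 4.12 (cv2) and the standard library are available. Lean on these libraries where they do the work, as an engineer would, in place of code of your own. Each camera call takes 0.05 s, during which the arm holds its last target. There are 200 camera calls.

TASK

Lock the carousel's service slide where it stands by flipping its yellow cam lever all the way over and down. Then take the blue-handled pliers, which already carry the snap ring on their tips, squeeze them to their stop so that the ring is fully spread, and bring the ring down over the top of the spindle, without forcing it, to the groove just above the red hub. Finish while still holding the pliers squeezed, with the ring level at the groove and centred so that it stands clear of the spindle all round, so that I can slip in a feeler gauge before it is let go; leave the tube rack, the sanitiser bottle and the test carton alone.

Things in the scene. Friction and masses are not known exactly. Their poses are not given: they have to be found in the camera images.
- pliers: Bent-nose snap-ring pliers, 0.26 kg, 235 mm long, lying level in the tool rest. Origin: midway between the blue handles where to grip them, at half their 16 mm height, 62 mm above the table at the start. x runs along the pliers to the ring, y to the left handle (the line to squeeze along), z up. Straight grips run from 35 mm behind to 30 mm ahead of it; nothing stands within 28 mm beside them.
- handle_left (a joint): how far each handle is squeezed: 0 let go, 0.176 rad at the stop (ring fully spread). Width over both handles at the pliers' origin: 58 mm let go, 31 mm at the stop, where the outer faces are parallel. Squeezing opens the tips against a spring: 6 N of grip at first, 11 N at the stop; 25 to 40 N holds firmly, the stop takes the rest, yet some 5 N on the ring tips the pliers in the fingers.
- tool_rest: steel tray 270 x 125 mm, walls 18 mm high, with two white notched supports 55 mm high under the joint and under the handle ends of the pliers, which lift straight up. Between them (from 44 mm behind to 61 mm ahead of the pliers' origin) it is free down to the tray floor. Origin: underside of the tray's centre, 35 mm ahead of the pliers' origin; x as the pliers lie.
- ring: bronze-coloured snap ring, its lugs captive on the downturned tips of the pliers, so it goes where they go. Origin: centre of its opening when fully spread, half-way up its 3 mm thickness, 142 mm ahead of and 28 mm below the pliers' origin (143 mm when relaxed); axes as the pliers'. Opening 31.6 mm relaxed, 38 mm spread; about 47 x 50 mm outside. The jaws' underside is 23 mm above it.
- spindle: upright steel spindle, 34 mm in diameter, its top edge bevelled. Origin: on its axis, half-way up the groove, 79 mm above the table; z up, x along the slide, y across it to the lever's side. The dark groove is 6 mm wide, 31 mm in diameter; its lower side is the flat top of the red hub. The spindle's top is 16 mm above the origin. It stands on the slide's carriage and moves with it.
- carousel: red carousel disc, 148 mm in diameter, its top 68 mm above the table, with a raised hub 56 mm in diameter, top 76 mm above the table, around the spindle. Origin: on the spindle's axis at table height; z up.
- slide_lock (a joint): angle of the yellow cam lever: 0 upright, slide free; 1.57 rad lying flat against its stop, slide locked. It starts between 0 and 0.3, swings outward to +y of the slide, stays where it is left, and drags from about 0.35 on as the cam presses on the rail: 1 to 3 N at its tip.
- lever_hinge (a point): point on the lever's hinge axis, at the middle of the lever's width, 39 mm above the table, 40 mm behind (-x) and 86 mm beside (+y) the spindle's axis. x: along the hinge axis and the slide, level, away from the robot; y: level, the side to which the lever is flipped; z up.
- lever_tip (a point): middle of the lever's paddle (22 mm wide along the hinge, 10 mm thick, 26 mm long), 76 mm from the hinge axis; the lever ends 89 mm from it. The stem below is 14 mm wide, 8 mm thick. It moves with the lever: z runs along the lever to its end, y faces the way it is flipped.
- tube_rack: red tube rack with blue-capped tubes, 100 x 180 mm, 97 mm high; origin under its centre; to be left alone
- sanitiser: clear pump bottle with turquoise contents, 66 mm in diameter, 177 mm high; origin under its centre; to be left alone
- test_carton: white and purple carton, 70 x 120 mm, 110 mm high; origin under its centre; to be left alone
Mind the look-alikes: they are no part of the job. Of the things like the pliers, leave any that is turquoise; of the rest the larger one is meant.

How it is judged:
By the outcome, as a careful person would: the job done as asked, in the order asked, and still so for the second after the job is handed in, while the arm keeps its last pose, push and grip.
It also fails if it takes over 64 s, if anything falls off the work surface, if the arm or the gripper's body presses on something with over 40 N, if the wrist force passes 120 N, or if a joint passes its speed limit or range.

## Working session

There is one attempt and no reset: what is moved stays moved. The work goes in short steps, Python scripts to look and compute and a tool call to move; the robot and the scene stay as the last step left them, time stands still between calls to the robot, and variables do not carry over. Pictures are saved under pics/ and viewed, at most 10 in all, crops included, and the job is handed in when it is done.

Besides the shell and the picture viewer there is one more tool, called by a JSON object that holds its "api" and its "payload", one argument or row to a line. step_arm: Moves the arm, as the interface text tells. Its arguments: {"type":"object","properties":{"commands":{"type":"array"},"fingers":{"type":"number"},"squeeze":{"type":"number"}},"required":["commands"]}

```bash
mkdir -p pics
cat > h.py <<'E'
import numpy as np, cv2
from workcell import *
def K(c): return np.array([[c['fx'],0,c['cx']],[0,c['fy'],c['cy']],[0,0,1.]]), np.array([c['k1'],0,0,0,0.])
def cam(name):
    c=get_calibration(name); p,d=read_camera(name); return c,p,d
def rays(c,uv):
    k,D=K(c); n=cv2.undistortPoints(np.float64(uv).reshape(-1,1,2),k,D)[:,0]
    R=cv2.Rodrigues(np.float64(c['rvec']))[0]; o=-R.T@np.float64(c['tvec']).ravel()
    return o,np.c_[n,np.ones(len(n))]@R   # per unit optical depth
def plane(c,uv,z):
    o,r=rays(c,uv); return o+r*((z-o[2])/r[:,2])[:,None]
def deproj(c,d,uv):
    o,r=rays(c,uv); uv=np.int32(np.round(uv)).reshape(-1,2); return o+r*d[uv[:,1],uv[:,0]][:,None]
def cloud(c,d,m):
    v,u=np.nonzero(m&(d>0)); return deproj(c,d,np.c_[u,v])
def proj(c,P):
    k,D=K(c); return cv2.projectPoints(np.float64(P).reshape(-1,1,3),np.float64(c['rvec']),np.float64(c['tvec']),k,D)[0][:,0]
def tri(c1,u1,c2,u2):
    o1,r1=rays(c1,[u1]);o2,r2=rays(c2,[u2]);r1=r1[0];r2=r2[0]
    s=np.linalg.lstsq(np.c_[r1,-r2],o2-o1,rcond=None)[0];a=o1+s[0]*r1;b=o2+s[1]*r2
    return (a+b)/2,np.linalg.norm(a-b)
def save(n,p,x=1): cv2.imwrite('pics/'+n,cv2.resize(p[:,:,::-1],None,fx=x,fy=x,interpolation=cv2.INTER_CUBIC))
E
python3 - <<'E'
from h import *
for n in('scene','top'):
    c,p,d=cam(n); save(n+'.png',p,1.4); np.savez(n,p=p,d=d); print(n,c)
s=read_state();print(s)
E
```

```text
scene {'fx': 429.07519132435783, 'fy': 429.07519132435783, 'cx': 281.43649640338816, 'cy': 215.25862164824736, 'k1': 0.02586038010261377, 'rvec': array([ 2.16442989,  0.84191992, -0.36831196]), 'tvec': array([-0.41636033, -0.10976202,  1.4901667 ])}
top {'fx': 527.4636475724426, 'fy': 527.4636475724426, 'cx': 282.91718353819914, 'cy': 209.91884055039748, 'k1': -0.16570206411214367, 'rvec': array([ 2.13300537, -2.19089375,  0.11825377]), 'tvec': array([0.08977154, 0.47947511, 1.77452051])}
{'clock': 0.1, 'joint_pos': array([-7.74621305e+01,  1.58420420e+01,  8.62843109e+01,  4.79171409e-04,
        7.79621859e+01, -6.93152959e+00]), 'qvel': array([-0.07266355,  0.0021406 , -0.11842126,  0.04047671, -0.11992516,
       -0.09074434]), 'effort': array([ 1.75947072e-03, -4.05456841e+01, -2.37778920e+01,  7.03628571e-02,
        2.98680912e-02, -4.62727269e-05]), 'tool_pos': array([ 0.19155421, -0.54164524,  0.20473614]), 'tcp_rot': array([[ 9.42820254e-01,  3.33301458e-01, -3.27475538e-04],
       [ 3.33301562e-01, -9.42819064e-01,  1.51021761e-03],
       [ 1.94607551e-04, -1.53301186e-03, -9.99998806e-01]]), 'force': array([ 0.52402988, -0.26993549,  0.33793315]), 'moment': array([-0.0071816 , -0.01999611, -0.00307832]), 'finger_force': 0.0, 'finger_gap': 1.0014299199570422}
```

View pics/scene.png

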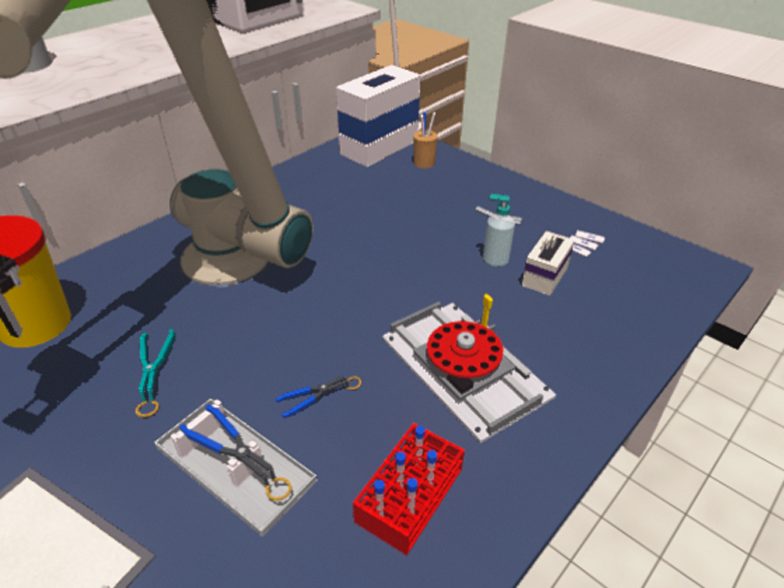

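View pics/top.png

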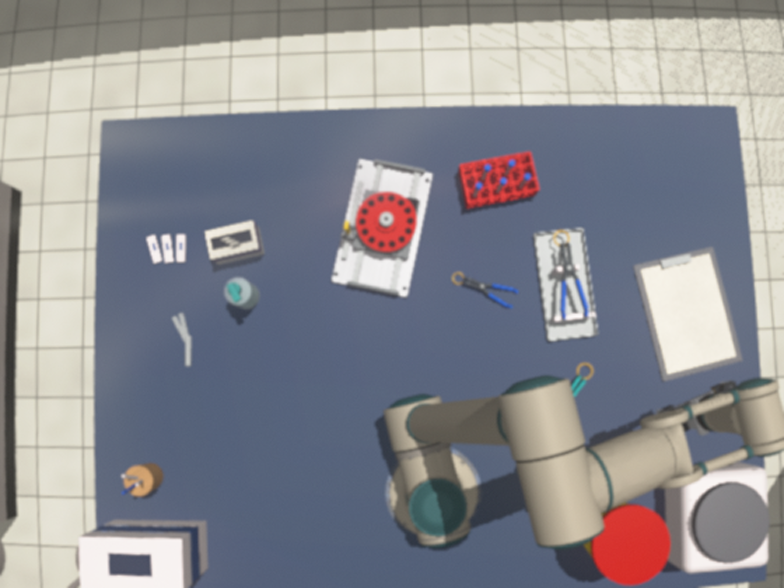

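The scene view shows three pliers: turquoise at (153,370), small blue ones lying loose at (318,393), and larger blue ones in the tray at (235,452). The ones in the tray are meant: blue, the larger pair, and lying in the tool rest. The carousel is at (466,347) with the yellow lever at (487,310). In the top view the carousel is at (385,222) and the tray at (566,283).

Run:
```python
from h import *
S={n:(get_calibration(n),np.load(n+'.npz')['p'],np.load(n+'.npz')['d']) for n in('scene','top')}
def box(m,x0,y0,x1,y1):
    o=np.zeros_like(m);o[int(y0/1.4):int(y1/1.4),int(x0/1.4):int(x1/1.4)]=m[int(y0/1.4):int(y1/1.4),int(x0/1.4):int(x1/1.4)];return o
H={n:cv2.cvtColor(S[n][1],cv2.COLOR_RGB2HSV).astype(int) for n in S}
def hs(n,lo,hi,s,v): h=H[n];return (h[...,0]>=lo)&(h[...,0]<=hi)&(h[...,1]>s)&(h[...,2]>v)
def rep(t,n,m):
    c,p,d=S[n];P=cloud(c,d,m);print(t,n,m.sum(),'med',np.median(P,0).round(4),'mn',np.percentile(P,3,0).round(4),'mx',np.percentile(P,97,0).round(4));return P
R={'scene':(400,290,530,400),'top':(330,170,430,280)}
B={'scene':(160,395,300,520),'top':(535,225,600,330)}
for n in S:
    P=rep('red',n,box(hs(n,0,8,150,80)|hs(n,172,180,150,80),*R[n]))
    rep('yellow',n,box(hs(n,20,35,140,100),*R[n]))
    P=rep('blue',n,box(hs(n,100,125,190,120),*B[n]))
    P=rep('bronze',n,box(hs(n,10,28,110,120),*B[n]))
# tray & slide rects in top by light colour
c,p,d=S['top']
for nm,b in (('tray',(525,220,605,345)),('slide',(325,150,440,305))):
    h=H['top'];m=box((h[...,1]<90)&(h[...,2]>95),*b).astype(np.uint8)
    cs=max(cv2.findContours(m,0,2)[0],key=cv2.contourArea)
    r=cv2.boxPoints(cv2.minAreaRect(cs));Q=plane(c,r,.012);print(nm,Q.round(4).tolist())
p=S['scene'][1];save('crop1.png',np.hstack([p[260:390,100:280]]),4)
```

```text
red scene 1413 med [0.6685 0.084  0.0691] mn [0.5948 0.0277 0.0649] mx [0.7255 0.162  0.0775]
yellow scene 115 med [0.6424 0.1861 0.1004] mn [0.6308 0.182  0.0533] mx [0.6508 0.1916 0.1296]
blue scene 349 med [ 0.4664 -0.3284  0.0694] mn [ 0.4202 -0.381   0.0088] mx [ 0.5011 -0.1898  0.0736]
bronze scene 89 med [ 0.6143 -0.3347  0.0364] mn [ 0.5952 -0.3521  0.0039] mx [ 0.6328 -0.3146  0.0396]
red top 961 med [0.6448 0.0961 0.0692] mn [0.5905 0.0352 0.0604] mx [0.7035 0.1599 0.0793]
yellow top 11 med [0.6345 0.1896 0.1265] mn [0.6281 0.1865 0.1094] mx [0.6397 0.1932 0.1332]Traceback (most recent call last):
  File "<stdin>", line 14, in <module>
  File "<stdin>", line 8, in rep
  File "h.py", line 15, in cloud
    v,u=np.nonzero(m&(d>0)); return deproj(c,d,np.c_[u,v])
                                    ~~~~~~^^^^^^^^^^^^^^^^
  File "h.py", line 13, in deproj
    o,r=rays(c,uv); uv=np.int32(np.round(uv)).reshape(-1,2); return o+r*d[uv[:,1],uv[:,0]][:,None]
        ~~~~^^^^^^
  File "h.py", line 7, in rays
    k,D=K(c); n=cv2.undistortPoints(np.float64(uv).reshape(-1,1,2),k,D)[:,0]
                ~~~~~~~~~~~~~~~~~~~^^^^^^^^^^^^^^^^^^^^^^^^^^^^^^^^^^^^
cv2.error: OpenCV(4.12.0) /io/opencv/modules/calib3d/src/undistort.dispatch.cpp:347: error: (-215:Assertion failed) CV_IS_MAT(_src) && CV_IS_MAT(_dst) && (_src->rows == 1 || _src->cols == 1) && (_dst->rows == 1 || _dst->cols == 1) && _src->cols + _src->rows - 1 == _dst->rows + _dst->cols - 1 && (CV_MAT_TYPE(_src->type) == CV_32FC2 || CV_MAT_TYPE(_src->type) == CV_64FC2) && (CV_MAT_TYPE(_dst->type) == CV_32FC2 || CV_MAT_TYPE(_dst->type) == CV_64FC2) in function 'cvUndistortPointsInternal'
```

```bash
cat > m.py <<'E'
from h import *
S={n:(get_calibration(n),np.load(n+'.npz')['p'],np.load(n+'.npz')['d']) for n in('scene','top')}
def box(m,x0,y0,x1,y1):
    o=np.zeros_like(m);o[int(y0/1.4):int(y1/1.4),int(x0/1.4):int(x1/1.4)]=m[int(y0/1.4):int(y1/1.4),int(x0/1.4):int(x1/1.4)];return o
H={n:cv2.cvtColor(S[n][1],cv2.COLOR_RGB2HSV).astype(int) for n in S}
def hs(n,lo,hi,s,v): h=H[n];return (h[...,0]>=lo)&(h[...,0]<=hi)&(h[...,1]>s)&(h[...,2]>v)
E
python3 - <<'E'
from m import *
R={'scene':(400,290,530,400),'top':(330,170,430,280)}
# spindle/disc: circle fit of red outer contour at z=.068
for n in S:
    c,p,d=S[n];m=box(hs(n,0,8,150,60)|hs(n,172,180,150,60),*R[n]).astype(np.uint8)
    cs=max(cv2.findContours(m,0,1)[0],key=cv2.contourArea);h=cv2.convexHull(cs)[:,0]
    Q=plane(c,h,.068)[:,:2];ok=np.ones(len(Q),bool)
    for _ in range(5):
        A=np.c_[2*Q,np.ones(len(Q))][ok];x=np.linalg.lstsq(A,(Q[ok]**2).sum(1),rcond=None)[0]
        r=np.sqrt(x[2]+x[0]**2+x[1]**2);e=np.linalg.norm(Q-x[:2],axis=1)-r;ok=abs(e)<.003
    print('disc',n,x[:2].round(4),r.round(4),ok.sum(),len(Q))
c,p,d=S['scene'];n='scene'
Y=cloud(c,d,box(hs(n,20,35,140,100),*R[n]))
for z0 in np.arange(.04,.14,.015):
    q=Y[(Y[:,2]>=z0)&(Y[:,2]<z0+.015)]
    if len(q):print('lev',z0.round(3),len(q),q.mean(0).round(4),q.min(0).round(4),q.max(0).round(4))
P=cloud(c,d,box(hs(n,100,125,190,120),160,395,300,520));P=P[P[:,2]>.06]
for x0 in np.arange(.40,.52,.015):
    q=P[(P[:,0]>=x0)&(P[:,0]<x0+.015)]
    if len(q):
        m=q[:,1].mean();a=q[q[:,1]>m];b=q[q[:,1]<=m];print('blue',x0.round(3),len(q),a.mean(0).round(4),a[:,1].max().round(4),b.mean(0).round(4) if len(b) else '',q[:,1].min().round(4),q[:,2].max().round(4))
q=cloud(c,d,box(hs(n,10,28,110,120),160,395,300,520));q=q[q[:,2]>.028];print('ring',q.min(0),q.max(0),np.median(q,0))
c,p,d=S['top']
for nm,b in (('tray',(525,220,605,345)),('slide',(325,150,440,305))):
    h=H['top'];m=box((h[...,1]<90)&(h[...,2]>95),*b).astype(np.uint8)
    cs=max(cv2.findContours(m,0,2)[0],key=cv2.contourArea)
    r=cv2.boxPoints(cv2.minAreaRect(cs));Q=plane(c,r,.015);e=Q[1]-Q[0];f=Q[2]-Q[1]
    print(nm,Q[:,:2].round(4).tolist(),np.linalg.norm(e),np.degrees(np.arctan2(e[1],e[0])),np.linalg.norm(f),np.degrees(np.arctan2(f[1],f[0])),Q.mean(0))
p=S['scene'][1];save('crop1.png',p[255:395,100:290],4)
E
```

```text
disc scene [0.6604 0.0958] 0.0757 27 28
disc top [0.6526 0.098 ] 0.0697 21 26
lev 0.04 1 [0.6354 0.1889 0.0521] [0.6354 0.1889 0.0521] [0.6354 0.1889 0.0521]
lev 0.055 17 [0.6418 0.1859 0.0634] [0.6346 0.1826 0.0551] [0.6475 0.1902 0.069 ]
lev 0.07 17 [0.6416 0.1868 0.0774] [0.6356 0.1831 0.0703] [0.6466 0.1911 0.0845]
lev 0.085 19 [0.6417 0.1868 0.0935] [0.6328 0.1833 0.0856] [0.647  0.1907 0.0997]
lev 0.1 19 [0.642  0.1852 0.1095] [0.6326 0.1815 0.1011] [0.6513 0.1894 0.1141]
lev 0.115 35 [0.6422 0.1863 0.1235] [0.6303 0.181  0.1155] [0.6525 0.1919 0.1297]
lev 0.13 3 [0.6442 0.1845 0.1306] [0.6394 0.1827 0.13  ] [0.65   0.1879 0.1317]
blue 0.4 2 [ 0.4145 -0.3215  0.069 ] -0.3215 [ 0.413  -0.3264  0.0683] -0.3264 0.069
blue 0.415 30 [ 0.4227 -0.3245  0.0691] -0.3207 [ 0.4241 -0.3794  0.0702] -0.3825 0.0736
blue 0.43 39 [ 0.4388 -0.3235  0.0706] -0.3195 [ 0.4391 -0.3793  0.0701] -0.3838 0.0738
blue 0.445 50 [ 0.4528 -0.3242  0.0701] -0.32 [ 0.4528 -0.3765  0.0697] -0.3813 0.0734
blue 0.46 52 [ 0.4683 -0.326   0.07  ] -0.3222 [ 0.467  -0.3722  0.0697] -0.3771 0.0745
blue 0.475 49 [ 0.4828 -0.3272  0.0699] -0.3229 [ 0.4824 -0.3687  0.0696] -0.3727 0.0742
blue 0.49 46 [ 0.4956 -0.3285  0.0702] -0.3249 [ 0.4976 -0.3646  0.0698] -0.369 0.0744<stdin>:21: RuntimeWarning: Mean of empty slice.
  ret = um.true_divide(
Traceback (most recent call last):
ValueError: zero-size array to reduction operation maximum which has no identity
```

Run:
```python
from m import *
c,p,d=S['top']
for nm,b in (('tray',(525,220,605,345)),('slide',(325,150,440,305))):
    h=H['top'];m=box((h[...,1]<90)&(h[...,2]>95),*b).astype(np.uint8)
    cs=max(cv2.findContours(m,0,2)[0],key=cv2.contourArea)
    r=cv2.boxPoints(cv2.minAreaRect(cs));Q=plane(c,r,.015);e=Q[1]-Q[0];f=Q[2]-Q[1]
    print(nm,Q[:,:2].round(4).tolist(),np.linalg.norm(e),np.degrees(np.arctan2(e[1],e[0])),np.linalg.norm(f),np.degrees(np.arctan2(f[1],f[0])),Q.mean(0))
p=S['scene'][1];save('crop1.png',p[255:395,100:290],4)
s=read_state();Rt=s['tcp_rot'];w=get_calibration('wrist');Rc=cv2.Rodrigues(np.float64(w['rvec']))[0];o=-Rc.T@np.float64(w['tvec']).ravel()
print('wristcam in tool',Rt.T@(o-s['tool_pos']),Rt.T@Rc.T,w['fx'],w['k1'])
```

```text
tray [[0.6607, -0.2502], [0.6568, -0.4503], [0.3472, -0.4317], [0.3535, -0.2356]] 0.2001746405357419 -91.11712067251955 0.310107537760952 176.55829014306116 [ 0.50453001 -0.34193927  0.015     ]
slide [[0.8552, 0.2477], [0.8468, -0.0393], [0.4593, -0.0258], [0.4668, 0.2526]] 0.28710498982787 -91.6801256940489 0.3877245265430489 178.0138838056523 [0.65699122 0.10881322 0.015     ]
wristcam in tool [ 0.07569643  0.00030068 -0.17990358] [[-1.57952760e-04 -9.65801809e-01 -2.59281393e-01]
 [ 9.99999892e-01 -3.93727219e-05 -4.62534145e-04]
 [ 4.36507699e-04 -2.59281438e-01  9.65801711e-01]] 292.0533957136962 -0.0069847169011681
```

View pics/crop1.png

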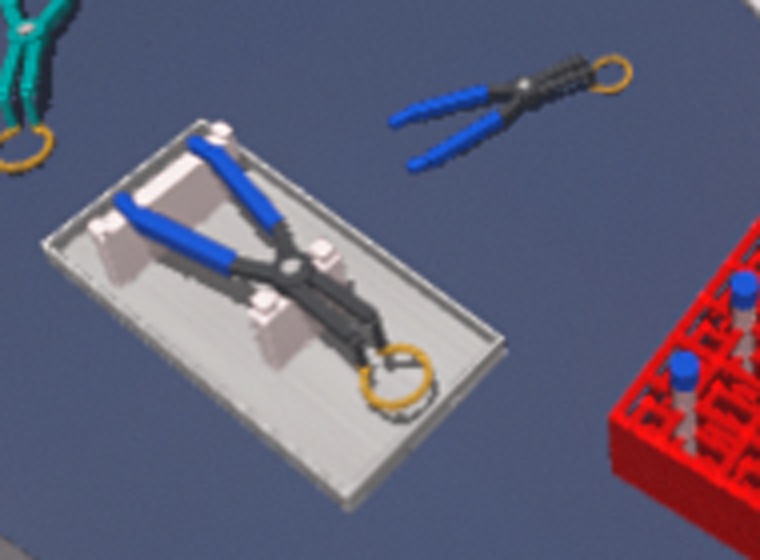

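The crop confirms the choice. The large blue pliers lie in the tray's white supports with the bronze ring at crop (397,375). The small blue pair at (510,110) lies loose on the table. I'll travel to the lever first with the fingers shut.

{"api": "step_arm", "payload": {
  "commands": [32, -26, -5, -0.1, 64, -52, -10, -0.2, 97, -78, -15, -0.3, 130, -104, -20, -0.4, 162, -130, -20, -0.5, 194, -156, -20, -0.6, 227, -182, -20, -0.7, 260, -208, -20, -0.8, 292, -234, -20, -0.9, 324, -260, -20, -1.02],
  "fingers": 0,
  "squeeze": 20
}}

```text
clock: 0.93
tool_pos: [0.4107, -0.1872, 0.2253]
tcp_rot: [[0.205, 0.979, -0.0], [0.979, -0.205, -0.0], [-0.0, -0.0, -1.0]]
force: [1.1, -1.3, -0.4]
finger_gap: 0.331
finger_force: 0.0
```

Run:
```python
from m import *
s=read_state();R=s['tcp_rot'];print(s['clock'],s['tool_pos'],R.round(4).tolist(),s['joint_pos'])
print('to go mm',R.T@(np.array([.630,.164,.20])-s['tool_pos'])*1e3)
c=get_calibration('top');Q=plane(c,np.array([[360,160],[432,172],[407,296],[333,282]])/1.4,.01);print(Q[:,:2].round(4).tolist());a=(Q[0]+Q[1]-Q[2]-Q[3])/2;print('slide yaw',np.degrees(np.arctan2(a[1],a[0])))
```

```text
0.9333 [ 0.41073206 -0.1871878   0.22534174] [[0.2046, 0.9788, -0.0], [0.9788, -0.2046, -0.0], [-0.0001, -0.0, -1.0]] [-3.33420228e+01  4.33195527e+00  9.80117035e+01 -3.68488056e-03
  7.76571097e+01 -2.15354872e+01]
to go mm [388.62139001 142.77963062  25.31586866]
[[0.8269, 0.1592], [0.7904, -0.0218], [0.4777, 0.0502], [0.5174, 0.232]]
slide yaw -13.105835686313828
```

{"api": "step_arm", "payload": {
  "commands": [39, 14, 3, 0.02, 78, 28, 5, 0.02, 117, 43, 8, 0.02, 156, 57, 10, 0.02, 195, 72, 13, 0.02, 233, 86, 15, 0.02, 272, 100, 18, 0.02, 311, 114, 20, 0.02, 350, 128, 23, 0.02, 388, 142, 25, 0.02]
}}

```text
clock: 1.77
tool_pos: [0.6308, 0.1625, 0.1996]
tcp_rot: [[0.228, 0.974, -0.001], [0.974, -0.228, -0.0], [-0.001, -0.001, -1.0]]
force: [-0.6, -0.8, -0.3]
finger_gap: 0.003
finger_force: 0.0
```

Run:
```python
from h import *
s=read_state();c,p,d=cam('wrist');np.savez('w1',p=p,d=d);save('w1.png',p,1.4)
print(s['tool_pos'],s['joint_pos'].round(1),s['qvel'].round(1),c)
import pickle;pickle.dump(c,open('w1.pkl','wb'))
H=cv2.cvtColor(p,cv2.COLOR_RGB2HSV).astype(int)
Y=cloud(c,d,(H[...,0]>=20)&(H[...,0]<=35)&(H[...,1]>140)&(H[...,2]>90))
for z0 in np.arange(.03,.14,.015):
    q=Y[(Y[:,2]>=z0)&(Y[:,2]<z0+.015)]
    if len(q):print('lev',z0.round(3),len(q),q.mean(0).round(4),q.min(0).round(4),q.max(0).round(4))
```

```text
[0.63079225 0.16254268 0.19961436] [ 8.3 22.6 76.7 -0.  80.7 21.5] [ 33.4  31.  -45.7  -0.6  14.1  33.4] {'fx': 292.0533957136962, 'fy': 292.0533957136962, 'cx': 285.52612247262846, 'cy': 210.6939393567385, 'k1': -0.0069847169011681, 'rvec': array([-2.86114243,  0.33119479,  0.04490839]), 'tvec': array([-0.57718841,  0.26618822,  0.46504358])}
lev 0.03 7 [0.6309 0.1697 0.0398] [0.6275 0.1688 0.0389] [0.6343 0.1708 0.0414]
lev 0.045 13 [0.6395 0.1923 0.0573] [0.6251 0.1747 0.0514] [0.6472 0.1949 0.0598]
lev 0.06 23 [0.641  0.1939 0.0694] [0.6346 0.1917 0.0607] [0.6471 0.195  0.0749]
lev 0.075 26 [0.641  0.194  0.0844] [0.6348 0.1921 0.0756] [0.6469 0.1952 0.0899]
lev 0.09 12 [0.6415 0.194  0.0949] [0.6361 0.1921 0.0908] [0.6467 0.1951 0.0966]
lev 0.105 47 [0.6413 0.195  0.1134] [0.6308 0.192  0.1074] [0.6505 0.1968 0.1199]
lev 0.12 265 [0.6405 0.1913 0.127 ] [0.63   0.1843 0.1201] [0.6509 0.1969 0.1302]
```

View pics/w1.png

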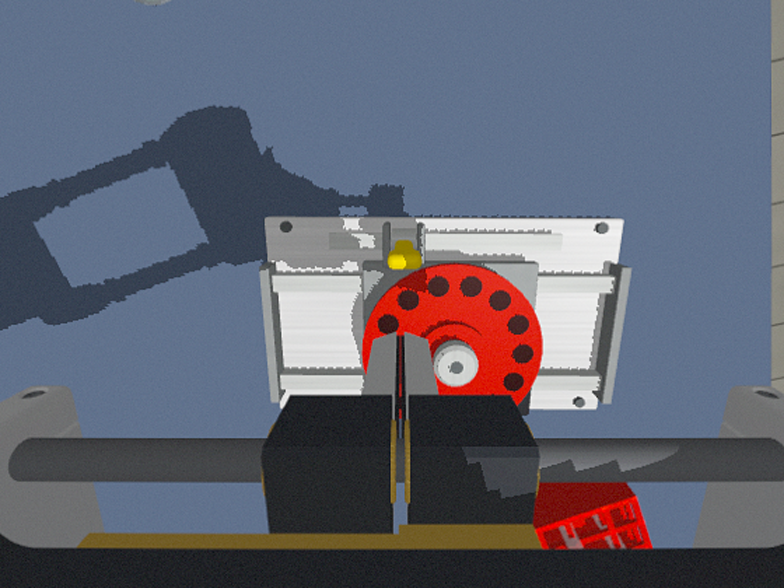

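The wrist view is aligned with the slide. The lever tip is at (403,255), the spindle at (456,367), and the shut fingers point at (402,335), in line with the lever.

{"api": "step_arm", "payload": {
  "commands": [0, 3, 40, 0, 0, 3, 80, 0, 0, 3, 91, 0, 0, 3, 91, 0, 14, 3, 91, 0, 26, 3, 91, 0, 36, 3, 92, 0, 45, 3, 95, 0, 54, 3, 98, 0, 54, 3, 98, 0]
}}

```text
clock: 2.65
tool_pos: [0.6466, 0.2147, 0.1028]
tcp_rot: [[0.227, 0.974, 0.002], [0.974, -0.227, 0.001], [0.002, 0.002, -1.0]]
force: [-0.3, -0.7, -0.2]
finger_gap: 0.004
finger_force: 0.0
```

Now the rest of the arc, relative to the (54, 98) point.

{"api": "step_arm", "payload": {
  "commands": [8, 0, 4, 0, 15, 0, 10, 0, 21, 0, 17, 0, 27, 0, 24, 0, 31, 0, 33, 0, 35, 0, 41, 0, 37, 0, 50, 0, 38, 0, 57, 0, 38, 0, 60, 0, 38, 0, 60, 0]
}}

```text
clock: 3.48
tool_pos: [0.655, 0.2501, 0.0437]
tcp_rot: [[0.229, 0.973, 0.002], [0.973, -0.229, 0.002], [0.002, 0.001, -1.0]]
force: [0.0, 0.8, 8.9]
finger_gap: 0.005
finger_force: 4.3
```

Run:
```python
from h import *
import pickle
s=read_state();print(s['tool_pos'],s['force'],s['qvel'].round(2));c,p,d=cam('wrist')
H=cv2.cvtColor(p,cv2.COLOR_RGB2HSV).astype(int)
def lev(c,d,H):
  Y=cloud(c,d,(H[...,0]>=20)&(H[...,0]<=35)&(H[...,1]>140)&(H[...,2]>90));print(len(Y))
  if len(Y): print(Y.min(0).round(4),Y.max(0).round(4),np.median(Y,0).round(4))
lev(c,d,H)
c,p,d=cam('scene');p=p.copy();H=cv2.cvtColor(p,cv2.COLOR_RGB2HSV).astype(int);H[:,:230]=0;H[:180]=0;lev(c,d,H)
# spindle circle in w1 from depth
c=pickle.load(open('w1.pkl','rb'));z=np.load('w1.npz');d=z['d'];m=np.zeros(d.shape,bool);m[235:290,300:350]=1
P=cloud(c,d,m);T=P[(P[:,2]>.09)&(P[:,2]<.1)];print('spindle top',len(T),T.min(0),T.max(0),T.mean(0));
P=P[(P[:,2]>.066)];print(np.histogram(P[:,2],bins=np.arange(.066,.1,.002)))
```

```text
[0.65499453 0.25012843 0.04367368] [0.00897339 0.84472911 8.91968962] [-0.11 -0.17  0.26  0.14 -0.33 -0.05]
5424
[ 6.077e-01  2.407e-01 -4.000e-04] [0.6861 0.2815 0.1717] [0.6575 0.2697 0.1682]
85
[ 0.6125  0.1957 -0.0031] [0.67   0.2841 0.0492] [0.6521 0.2345 0.0429]
spindle top 766 [0.64245075 0.07991654 0.09001736] [0.67622876 0.11456759 0.09750886] [0.65928368 0.09904262 0.09493197]
(array([ 95, 315,  13,   9, 139, 533,  11,   0,  18,  20,  23,  16,  35,
       121, 455, 155]), array([0.066, 0.068, 0.07 , 0.072, 0.074, 0.076, 0.078, 0.08 , 0.082,
       0.084, 0.086, 0.088, 0.09 , 0.092, 0.094, 0.096, 0.098]))
```

{"api": "step_arm", "payload": {
  "commands": [0, 0, 1.5, 0, 0, 0, 1.5, 0]
}}

```text
clock: 3.75
tool_pos: [0.655, 0.2501, 0.0434]
tcp_rot: [[0.229, 0.973, 0.002], [0.973, -0.229, 0.002], [0.002, 0.002, -1.0]]
force: [-2.1, 0.8, 14.9]
finger_gap: 0.006
finger_force: 6.9
```

{"api": "step_arm", "payload": {
  "commands": [0, 0, -20, 0, 0, 0, -60, 0, 0, 0, -100, 0, 0, 0, -140, 0, 0, 0, -160, 0, 0, 0, -160, 0]
}}

```text
clock: 4.25
tool_pos: [0.6567, 0.2495, 0.2062]
tcp_rot: [[0.229, 0.973, 0.008], [0.973, -0.229, 0.002], [0.004, 0.008, -1.0]]
force: [0.0, 0.0, 1.0]
finger_gap: 0.003
finger_force: 0.0
```

Run:
```python
from h import *
s=read_state();R=s['tcp_rot'];print(s['clock'],s['tool_pos'],s['qvel'].round(1));c,p,d=cam('wrist');np.savez('w2',p=p,d=d)
H=cv2.cvtColor(p,cv2.COLOR_RGB2HSV).astype(int)
P=cloud(c,d,(H[...,0]>=20)&(H[...,0]<=35)&(H[...,1]>140)&(H[...,2]>90));P=P[P[:,2]<.12]
a=np.radians(-13.1);x=np.array([np.cos(a),np.sin(a)]);y=np.array([-x[1],x[0]]);h=P[:,:2]-[.6593,.099]
Q=np.c_[h@x,h@y,P[:,2]]
for y0 in np.arange(.08,.19,.01):
    q=Q[(Q[:,1]>=y0)&(Q[:,1]<y0+.01)]
    if len(q):print(y0.round(2),len(q),np.median(q,0).round(4),np.percentile(q[:,2],90).round(4))
```

```text
4.25 [0.6567166  0.24947006 0.20616175] [-0.   2.4  5.6 -0.1 -3.1 -0. ]
0.08 1 [-0.0315  0.0892  0.0127] 0.0127
0.09 47 [-0.0382  0.0974  0.0426] 0.0439
0.1 84 [-0.0394  0.1049  0.0429] 0.0438
0.11 88 [-0.0393  0.1152  0.043 ] 0.0439
0.12 86 [-0.0392  0.1251  0.0429] 0.0438
0.13 88 [-0.0392  0.135   0.0429] 0.0441
0.14 93 [-0.0391  0.1455  0.0431] 0.0442
0.15 144 [-0.0385  0.1553  0.0438] 0.0448
0.16 154 [-0.0378  0.1651  0.0439] 0.0449
0.17 54 [-0.039   0.1721  0.0432] 0.0446
```

The lever lies flat: its stem top is at 43 mm and its paddle at 44 mm along the full length, so the slide is locked. Next I move to the pliers and open the gripper on the way.

{"api": "step_arm", "payload": {
  "commands": [-41, -3, 0, 0.1, -82, -6, 0, 0.2, -123, -9, 0, 0.3, -164, -12, 0, 0.4, -205, -14, 0, 0.5, -246, -17, 0, 0.6, -287, -20, 0, 0.7, -328, -23, 0, 0.8, -369, -26, 0, 0.9, -410, -28, 0, 1.0],
  "fingers": 94
}}

```text
clock: 5.13
tool_pos: [0.5301, -0.1444, 0.1977]
tcp_rot: [[0.944, 0.329, -0.006], [0.329, -0.944, 0.002], [-0.005, -0.004, -1.0]]
force: [0.6, 0.3, 0.2]
finger_gap: 0.68
finger_force: 0.0
```

Run:
```python
from h import *
s=read_state();R=s['tcp_rot'];print(s['clock'],s['tool_pos'],R.round(4).tolist())
print('to go mm',R.T@(np.array([.4715,-.349,.20])-s['tool_pos'])*1e3,'twist',np.arctan2(R[1,0],R[0,0])-np.radians(4.7))
```

```text
5.1333 [ 0.53010181 -0.14444031  0.19773814] [[0.9444, 0.3286, -0.0061], [0.3287, -0.9444, 0.0021], [-0.0051, -0.004, -1.0]]
to go mm [-122.58678157  173.92818916   -2.32866989] twist 0.2528533458430773
```

{"api": "step_arm", "payload": {
  "commands": [-22, 31, 0, 0.1, -44, 62, 0, 0.2, -66, 93, 0, 0.25, -88, 124, 0, 0.25, -108, 152, 0, 0.25, -122, 173, 0, 0.25, -122, 173, 0, 0.25, -122, 173, 0, 0.25]
}}

```text
clock: 5.8
tool_pos: [0.4741, -0.3471, 0.1977]
tcp_rot: [[0.996, 0.087, -0.004], [0.087, -0.996, 0.004], [-0.004, -0.005, -1.0]]
force: [-0.2, 0.1, -1.1]
finger_gap: 1.001
finger_force: 0.0
```

```bash
cat > look.py <<'E'
from h import *
import sys,pickle
n=sys.argv[1]
s=read_state();c,p,d=cam('wrist');pickle.dump((s,c,p,d),open(n+'.pkl','wb'));save(n+'.png',p,1.4)
print(s['clock'],s['tool_pos'],s['tcp_rot'].round(4).tolist(),abs(s['qvel']).max(),s['finger_gap'])
E
python3 look.py p1
python3 - <<'E'
from h import *
import pickle
s,c,p,d=pickle.load(open('p1.pkl','rb'))
H=cv2.cvtColor(p,cv2.COLOR_RGB2HSV).astype(int)
B=cloud(c,d,(H[...,0]>=100)&(H[...,0]<=125)&(H[...,1]>170)&(H[...,2]>90));B=B[(B[:,2]>.05)&(B[:,2]<.09)]
print(len(B),B.min(0),B.max(0))
for x0 in np.arange(.39,.53,.01):
    q=B[(B[:,0]>=x0)&(B[:,0]<x0+.01)&(B[:,2]>.066)]
    a=q[q[:,1]>-.349];b=q[q[:,1]<=-.349]
    if len(a)>3 and len(b)>3:print(x0.round(3),len(a),len(b),a[:,1].min().round(4),a[:,1].max().round(4),b[:,1].min().round(4),b[:,1].max().round(4),np.median(q[:,2]).round(4))
G=cloud(c,d,(H[...,0]>=10)&(H[...,0]<=28)&(H[...,1]>110)&(H[...,2]>100));G=G[(G[:,2]>.025)&(G[:,2]<.045)&(G[:,0]>.55)]
print('ring',len(G),G.min(0),G.max(0),np.median(G,0))
E
```

```text
5.8 [ 0.47405135 -0.34705444  0.19772912] [[0.9962, 0.0868, -0.0044], [0.0868, -0.9962, 0.0045], [-0.004, -0.0049, -1.0]] 2.3778217158698003 1.0014570213236411
1434 [ 0.4118952  -0.3823303   0.06273264] [ 0.5050236  -0.31644989  0.07253917]
0.41 48 17 -0.3281 -0.3187 -0.3805 -0.3736 0.069
0.42 63 67 -0.3266 -0.3171 -0.3823 -0.373 0.069
0.43 74 63 -0.3265 -0.3164 -0.3818 -0.3725 0.07
0.44 77 82 -0.3272 -0.317 -0.3813 -0.3694 0.0704
0.45 85 83 -0.3285 -0.3176 -0.3792 -0.367 0.0702
0.46 81 84 -0.329 -0.3184 -0.3757 -0.3638 0.0703
0.47 86 86 -0.3301 -0.3196 -0.3736 -0.3617 0.0703
0.48 89 89 -0.3308 -0.3203 -0.3702 -0.3587 0.0703
0.49 88 94 -0.332 -0.3216 -0.3682 -0.3566 0.0702
0.5 21 46 -0.3319 -0.3222 -0.3649 -0.3552 0.0699
ring 371 [ 0.59640889 -0.3541591   0.03355574] [ 0.63290012 -0.31404058  0.03827859] [ 0.61974768 -0.33224121  0.03604588]
```

View pics/p1.png

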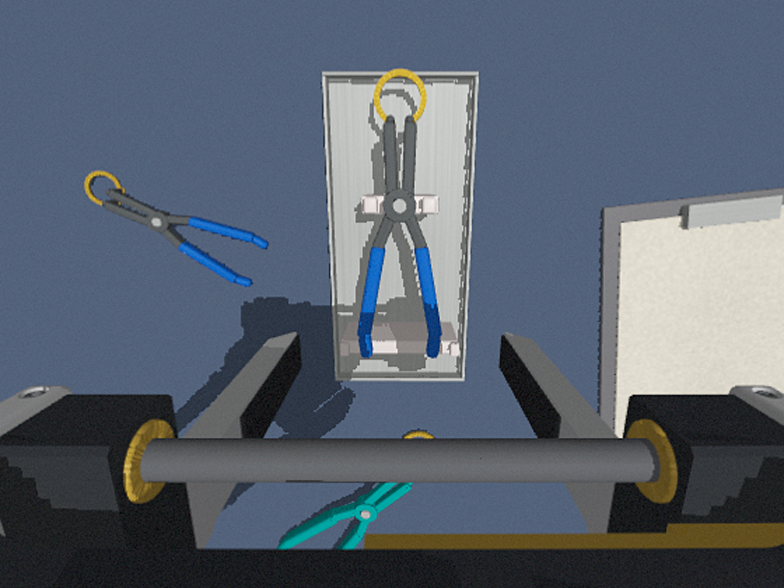

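The view shows the pliers centred along the tool axis: handles at (370,300) and (428,300), joint at (399,206), ring at (400,97). The tool yaw matches theirs. I'll descend with a small correction.

{"api": "step_arm", "payload": {
  "commands": [-4, 0, 40, 0, -4, 0, 80, 0, -4, 0, 115, 0, -4, 0, 140, 0, -4, 0, 150, 0, -4, 0, 154.5, 0, -4, 0, 154.5, 0, -4, 0, 154.5, 0]
}}

```text
clock: 6.52
tool_pos: [0.4731, -0.3477, 0.0477]
tcp_rot: [[0.996, 0.09, 0.002], [0.09, -0.996, -0.002], [0.002, 0.002, -1.0]]
force: [-0.0, 1.2, -0.2]
finger_gap: 0.997
finger_force: 0.0
```

{"api": "step_arm", "payload": {
  "commands": [0, 0, 0, 0, 0, 0, 0, 0, 0, 0, 0, 0, 0, 0, 0, 0, 0, 0, 0, 0, 0, 0, 0, 0, 0, 0, 0, 0, 0, 0, 0, 0, 0, 0, 0, 0, 0, 0, 0, 0],
  "fingers": 0,
  "squeeze": 34
}}

```text
clock: 7.35
tool_pos: [0.4716, -0.3475, 0.0467]
tcp_rot: [[0.996, 0.09, -0.001], [0.09, -0.996, 0.0], [-0.001, -0.0, -1.0]]
force: [-2.6, 0.5, 3.8]
finger_gap: 0.332
finger_force: 29.3
```

At the stop (31 mm). Lift straight up.

{"api": "step_arm", "payload": {
  "commands": [0, 0, -5, 0, 0, 0, -15, 0, 0, 0, -30, 0, 0, 0, -50, 0, 0, 0, -80, 0, 0, 0, -110, 0, 0, 0, -130, 0, 0, 0, -130, 0, 0, 0, -130, 0]
}}

```text
clock: 8.1
tool_pos: [0.4725, -0.3478, 0.1774]
tcp_rot: [[0.996, 0.09, 0.002], [0.09, -0.996, -0.002], [0.002, 0.002, -1.0]]
force: [0.4, -0.2, -3.2]
finger_gap: 0.33
finger_force: 33.9
```

```bash
python3 look.py g1
python3 - <<'E'
from h import *
import pickle
s,c,p,d=pickle.load(open('g1.pkl','rb'));R=s['tcp_rot'];t=s['tool_pos'];print(s['force'],s['finger_force'])
H=cv2.cvtColor(p,cv2.COLOR_RGB2HSV).astype(int)
def tl(m): return (cloud(c,d,m)-t)@R*1e3
G=tl((H[...,0]>=10)&(H[...,0]<=28)&(H[...,1]>100)&(H[...,2]>90));G=G[(abs(G[:,2]-12)<15)&(G[:,0]>80)]
print('ring',len(G),G.min(0),G.max(0),np.median(G,0))
B=tl((H[...,0]>=100)&(H[...,0]<=125)&(H[...,1]>170)&(H[...,2]>90));B=B[(B[:,2]<-10)&(B[:,2]>-50)]
A=np.c_[B[:,:2],np.ones(len(B))];ok=np.ones(len(B),bool)
for _ in range(6):
    x=np.linalg.lstsq(A[ok],B[ok,2],rcond=None)[0];e=B[:,2]-A@x;ok=abs(e)<2
print('blue plane',x,len(B),ok.sum(),np.median(B,0),B.min(0),B.max(0))
E
```

```text
8.1 [ 0.47252526 -0.34777335  0.17737597] [[0.996, 0.0898, 0.002], [0.0898, -0.996, -0.0016], [0.0019, 0.0018, -1.0]] 3.2946797966702306 0.32972015052634374
[ 0.41829257 -0.20488945 -3.16692339] 33.852317333221436
ring 438 [123.86960876 -26.24652072   9.48426788] [149.65473378  21.40090232  15.35808658] [142.81433974 -18.75167175  11.86178845]
blue plane [ 6.97142668e-03  1.43024702e-03 -2.35309572e+01] 3818 3602 [  3.34848732  -3.93235801 -23.51748889] [-57.57406122 -15.91788471 -25.72277395] [ 34.29020866  15.9826209  -11.98140911]
```

View pics/g1.png

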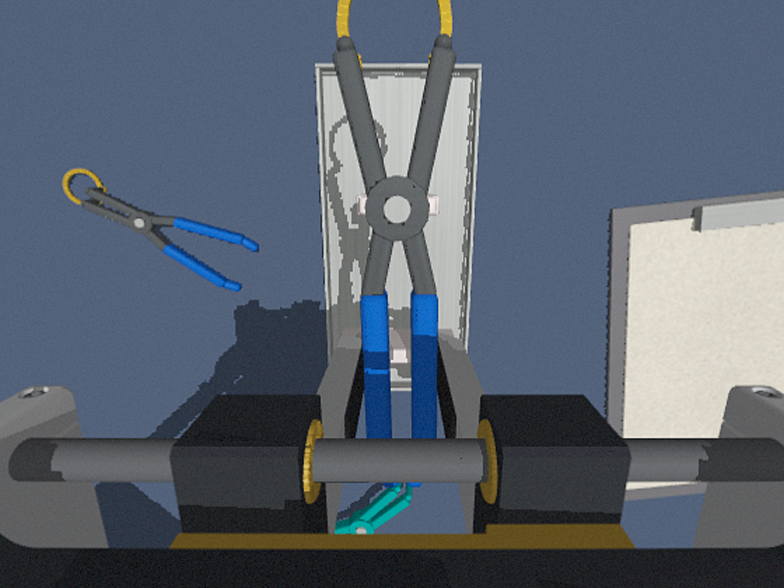

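The pliers are held at the stop, with handles at (375,360) and (425,360), joint at (397,208) and spread ring arms at (343,15) and (447,15). The ring's front is cut off at the image top. I'll carry it over to the spindle without turning.

{"api": "step_arm", "payload": {
  "commands": [2, -10, 0, 0, 6, -32, 0, 0, 13, -64, 0, 0, 20, -100, 0, 0, 27, -138, 0, 0, 34, -176, 0, 0, 41, -214, 0, 0, 48, -250, 0, 0, 56, -286, 0, 0, 62, -318, 0, 0]
}}

```text
clock: 8.98
tool_pos: [0.5034, -0.0219, 0.1745]
tcp_rot: [[0.996, 0.09, -0.004], [0.09, -0.996, 0.002], [-0.004, -0.002, -1.0]]
force: [0.3, -0.1, -1.8]
finger_gap: 0.328
finger_force: 33.8
```

{"api": "step_arm", "payload": {
  "commands": [6, -30, 0, 0, 12, -57, 0, 0, 16, -80, 4, 0, 19, -96, 10, 0, 21, -105, 18, 0, 21, -107, 26, 0, 21, -107, 26, 0, 21, -107, 26, 0, 21, -107, 26, 0, 21, -107, 26, 0]
}}

```text
clock: 9.82
tool_pos: [0.5168, 0.0822, 0.1507]
tcp_rot: [[0.996, 0.088, 0.001], [0.088, -0.996, -0.0], [0.001, 0.0, -1.0]]
force: [-0.1, -0.1, -3.0]
finger_gap: 0.328
finger_force: 33.9
```

```bash
python3 look.py s1
python3 - <<'E'
from h import *
import pickle
c,p,d=cam('scene');save('s1s.png',p[190:330,250:440],4);np.savez('s1s',p=p,d=d)
c,p,d=cam('top');np.savez('s1t',p=p,d=d)
E
```

```text
9.8167 [0.51679659 0.08221295 0.15069338] [[0.9961, 0.0882, 0.0005], [0.0882, -0.9961, -0.0004], [0.0005, 0.0004, -1.0]] 0.3603835326087416 0.32773537915732154
```

View pics/s1.png

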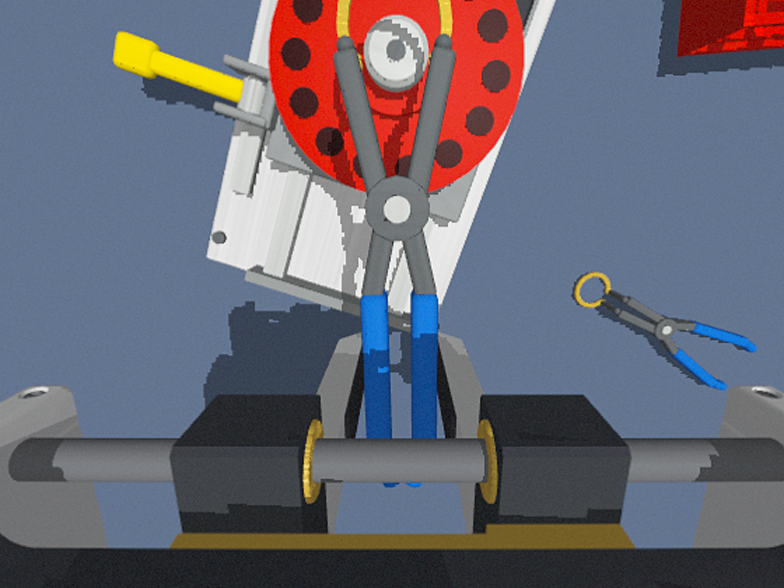

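View pics/s1s.png

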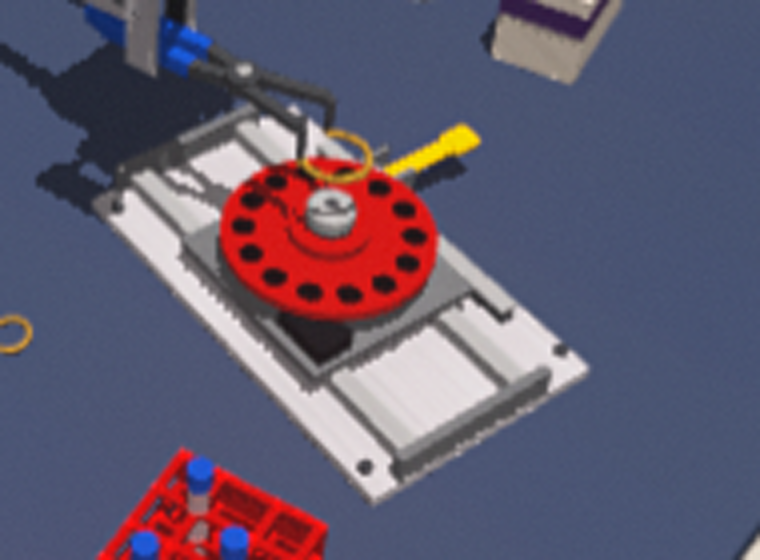

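The wrist view shows the spindle top at (396,52) between the jaws and the ring arms at (343,15) and (446,15). The scene crop shows the whole ring at (337,157), above the spindle at (330,205), and the yellow lever lying flat. Next I measure the ring and the spindle in the same frames.

```bash
cat > meas.py <<'E'
from h import *
import pickle,sys
from scipy.optimize import least_squares
def circ(Q,r=None):
    f=(lambda x:np.hypot(*(Q-x[:2]).T)-(r or x[2]))
    s=least_squares(f,[*Q.mean(0),r or .02],loss='soft_l1',f_scale=.0005);return s.x,np.abs(s.fun).mean()
def meas(nm):
    s,c,p,d=pickle.load(open(nm+'.pkl','rb'));R=s['tcp_rot'];t=s['tool_pos']
    H=cv2.cvtColor(p,cv2.COLOR_RGB2HSV).astype(int)
    g=(H[...,0]>=12)&(H[...,0]<=30)&(H[...,1]>100)&(H[...,2]>80);g[150:]=0;g[:,:230]=0;g[:,335:]=0
    G=(cloud(c,d,g)-t)@R*1e3
    print('ring cloud z',np.percentile(G[:,2],[5,25,50,75,95]).round(2),'x',G[:,0].min(),G[:,0].max())
    zt=np.median(G[:,2][G[:,0]>138])
    b=np.polyfit(G[G[:,0]>128,0],G[G[:,0]>128,2],1);print('slope x',b)
    I=[];O=[]
    for v in range(0,60):
        u=np.nonzero(g[v])[0]
        L=u[u<283];Rr=u[u>283]
        if len(L)>2:I.append([L.max()+.5,v]);O.append([L.min()-.5,v])
        if len(Rr)>2:I.append([Rr.min()-.5,v]);O.append([Rr.max()+.5,v])
    for n,E in(('inner',I),('outer',O)):
        o,r=rays(c,E);o=(o-t)@R*1e3;r=r@R;Q=(o+r*((zt-o[2])/r[:,2])[:,None])[:,:2]
        k=Q[:,0]>132;Q=Q[k]
        print(n,len(Q),Q.min(0).round(1),Q.max(0).round(1),'free',circ(Q/1e3),'r' ,circ(Q/1e3,.019 if n=='inner' else .0235))
        w=[(Q[i:i+2]) for i in range(0,len(Q)-1,2)];print([ (round(a[0,0],1),round((a[0,1]+a[1,1])/2,2),round(abs(a[0,1]-a[1,1]),2)) for a in w][::2])
    m=np.zeros(d.shape,bool);m[0:75,250:320]=1
    P=cloud(c,d,m&~g);P=P[np.hypot(P[:,0]-.659,P[:,1]-.098)<.022]
    T=P[(P[:,2]>.0925)&(P[:,2]<.099)];print('spindle top z',np.median(T[:,2]),len(T),T.min(0),T.max(0),'mid',(T.min(0)+T.max(0))/2,T.mean(0))
    W=P[(P[:,2]>.086)];h=cv2.convexHull(np.float32(W[:,:2]))[:,0];print('hull fit',circ(h))
    return
if __name__=='__main__': meas(sys.argv[1])
E
python3 meas.py s1
python3 - <<'E'
from meas import *
c=get_calibration('scene');z=np.load('s1s.npz');p,d=z['p'],z['d'];s=read_state();R=s['tcp_rot'];t=s['tool_pos']
H=cv2.cvtColor(p,cv2.COLOR_RGB2HSV).astype(int);g=(H[...,0]>=10)&(H[...,0]<=30)&(H[...,1]>90)&(H[...,2]>80)
m=np.zeros(g.shape,np.uint8);m[220:238,322:346]=g[220:238,322:346];v,u=np.nonzero(m);print(len(u),u.min(),u.max(),v.min(),v.max())
h=cv2.convexHull(np.int32(np.c_[u,v]))[:,0];Q=plane(c,h,t[2]-.0125);print('scene ring',circ(Q[:,:2]));q=Q-t;x,_=circ((q@R)[:,:2]);print('tool',x)
k=np.zeros(g.shape,bool);k[232:252,322:344]=1;k&=(H[...,1]<70);P=cloud(c,d,k);T=P[(P[:,2]>.09)];print('scene spindle',len(T),T.min(0),T.max(0),T.mean(0))
E
```

```text
ring cloud z [10.5  11.26 11.77 12.29 14.16] x 118.55014183931371 175.13686923187993
slope x [   1.4272554  -190.06151298]
inner 52 [135.7 -24.4] [148.9  17. ] free (array([ 0.14043053, -0.00225968,  0.01914215]), np.float64(0.00023451790134309725)) r (array([ 0.14073583, -0.0022714 ,  0.019     ]), np.float64(0.0002626390384726108))
[(np.float64(148.9), np.float64(-2.45), np.float64(34.85)), (np.float64(147.9), np.float64(-2.17), np.float64(35.47)), (np.float64(146.9), np.float64(-2.46), np.float64(36.1)), (np.float64(145.9), np.float64(-2.18), np.float64(36.73)), (np.float64(144.9), np.float64(-2.18), np.float64(36.78)), (np.float64(143.9), np.float64(-2.18), np.float64(36.84)), (np.float64(142.9), np.float64(-2.47), np.float64(37.47)), (np.float64(141.9), np.float64(-2.19), np.float64(38.1)), (np.float64(140.9), np.float64(-2.19), np.float64(38.16)), (np.float64(139.8), np.float64(-2.2), np.float64(38.22)), (np.float64(138.8), np.float64(-2.2), np.float64(38.27)), (np.float64(137.8), np.float64(-2.2), np.float64(38.33)), (np.float64(136.8), np.float64(-2.21), np.float64(37.23))]
o
[... 826 characters left out ...]
oat64(-2.49), np.float64(48.14)), (np.float64(137.8), np.float64(-2.21), np.float64(47.63)), (np.float64(136.8), np.float64(-2.5), np.float64(47.12))]
spindle top z 0.09558963567738746 1831 [0.64252083 0.08014054 0.09252834] [0.67589508 0.11342634 0.0983004 ] mid [0.65920795 0.09678344 0.09541437] [0.65879288 0.09685632 0.09543886]
hull fit (array([0.65831237, 0.0960249 , 0.01790296]), np.float64(0.0007513044668920268))
79 324 342 222 235
scene ring (array([0.65586907, 0.09692932, 0.02553301]), np.float64(0.00043319046654723657))
tool [ 0.13972153 -0.00203494  0.025533  ]
scene spindle 94 [0.6446368  0.07816406 0.09014057] [0.67688319 0.1118559  0.10010252] [0.6614985  0.09339242 0.09488553]
```

{"api": "step_arm", "payload": {
  "commands": [2.5, 0, 8, 0, 2.5, 0, 20, 0, 2.5, 0, 31, 0, 2.5, 0, 37, 0, 2.5, 0, 38, 0, 2.5, 0, 38, 0, 2.5, 0, 38, 0, 2.5, 0, 38, 0]
}}

```text
clock: 10.63
tool_pos: [0.5197, 0.0834, 0.113]
tcp_rot: [[0.996, 0.09, 0.001], [0.09, -0.996, -0.0], [0.001, 0.0, -1.0]]
force: [-0.4, -0.5, -2.2]
finger_gap: 0.329
finger_force: 33.9
```

```bash
python3 look.py s2; python3 meas.py s2
python3 - <<'E'
import cv2
p=cv2.imread('pics/s2.png')[:170,280:520];cv2.imwrite('pics/s2c.png',cv2.resize(p,None,fx=3.3,fy=3.3,interpolation=cv2.INTER_CUBIC))
E
```

```text
10.6333 [0.51965609 0.08342243 0.11303942] [[0.996, 0.0897, 0.0015], [0.0897, -0.996, -0.0001], [0.0015, 0.0002, -1.0]] 0.14335143547828436 0.32942652093481706
ring cloud z [10.59 11.28 11.8  12.34 13.85] x 117.42761040743392 160.37258185675597
slope x [  0.28711295 -28.12571595]
inner 52 [135.7 -24.4] [148.9  17. ] free (array([ 0.14029392, -0.00222771,  0.0191708 ]), np.float64(0.000237045204453518)) r (array([ 0.14067507, -0.00223997,  0.019     ]), np.float64(0.0002801188776988146))
[(np.float64(148.9), np.float64(-2.45), np.float64(34.85)), (np.float64(147.9), np.float64(-2.17), np.float64(35.48)), (np.float64(146.9), np.float64(-2.46), np.float64(36.1)), (np.float64(145.9), np.float64(-2.18), np.float64(36.73)), (np.float64(144.9), np.float64(-2.18), np.float64(36.79)), (np.float64(143.9), np.float64(-2.18), np.float64(36.84)), (np.float64(142.9), np.float64(-2.48), np.float64(37.47)), (np.float64(141.9), np.float64(-2.19), np.float64(38.11)), (np.float64(140.9), np.float64(-2.2), np.float64(38.16)), (np.float64(139.8), np.float64(-2.2), np.float64(38.22)), (np.float64(138.8), 
[... 708 characters left out ...]
float64(47.21)), (np.float64(142.9), np.float64(-2.48), np.float64(47.85)), (np.float64(141.9), np.float64(-2.48), np.float64(47.92)), (np.float64(140.9), np.float64(-2.49), np.float64(48.0)), (np.float64(139.8), np.float64(-2.49), np.float64(48.07)), (np.float64(138.8), np.float64(-2.49), np.float64(48.14)), (np.float64(137.8), np.float64(-2.21), np.float64(47.63)), (np.float64(136.7), np.float64(-2.5), np.float64(47.13))]
spindle top z 0.09557377697579039 2497 [0.64190762 0.07944127 0.09250111] [0.67170458 0.11385958 0.09895893] mid [0.6568061  0.09665043 0.09573002] [0.65727943 0.09686344 0.09543266]
hull fit (array([0.65672954, 0.09591363, 0.0188077 ]), np.float64(0.0010216563342683306))
```

View pics/s2c.png

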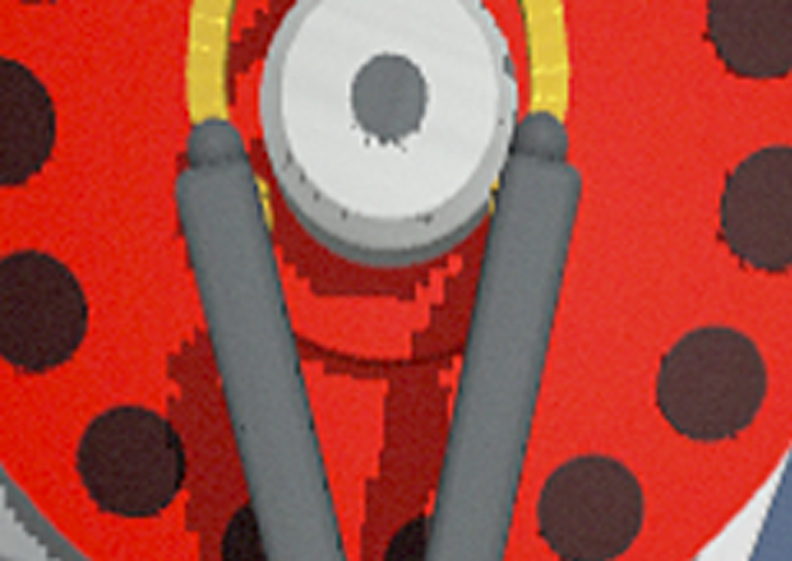

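The crop shows the spindle (centre hole at 389,97) a little to the right of the ring's middle (about 379). I'll check this by casting its hole and rim onto the top plane.

```bash
cat > sp.py <<'E'
from meas import *
def sp(nm):
    s,c,p,d=pickle.load(open(nm+'.pkl','rb'));R=s['tcp_rot'];t=s['tool_pos']
    H=cv2.cvtColor(p,cv2.COLOR_RGB2HSV).astype(int)
    cast=lambda uv,z:((plane(c,uv,z)-t)@R*1e3)[:,:2]
    w=((H[...,1]<60)&(H[...,2]>150)).astype(np.uint8);w[90:]=0;w[:,:240]=0;w[:,325:]=0
    n,l,st,ce=cv2.connectedComponentsWithStats(w);i=1+np.argmax(st[1:,4])
    cs=max(cv2.findContours((l==i).astype(np.uint8),0,1)[0],key=cv2.contourArea)[:,0];cs=cs[(cs[:,1]>1)]
    Q=cast(cs,.095);print('white top rim (tool mm)',circ(Q/1e3))
    b=((H[...,2]<150)&(H[...,1]<80)).astype(np.uint8)
    n,l,st,ce=cv2.connectedComponentsWithStats(b)
    for i in range(1,n):
        if 60<st[i,4]<900 and 260<ce[i][0]<310 and ce[i][1]<60: print('hole',st[i],ce[i],cast([ce[i]],.095))
if __name__=='__main__':
    for n in sys.argv[1:]: sp(n)
E
python3 sp.py s1 s2
```

```text
white top rim (tool mm) (array([ 0.13838181, -0.00588249,  0.01231802]), np.float64(0.002472091365160432))
hole [263  14  40  51 649] [285.74422188  35.87827427] [[143.09148785   0.26923664]]
white top rim (tool mm) (array([ 0.13953826, -0.00103103,  0.01625948]), np.float64(0.00020204628856002185))
hole [276  12  16  19 239] [283.68619247  20.60669456] [[140.56300489  -0.97321437]]
hole [259  36  47  22 183] [282.41530055  51.01092896] [[124.02717515  -1.78179733]]
```

{"api": "step_arm", "payload": {
  "commands": [-0.4, 1.3, 0, 0, -0.4, 1.3, 0, 0, -0.4, 1.3, 0, 0, -0.4, 1.3, 0, 0]
}}

```text
clock: 11.02
tool_pos: [0.5188, 0.0821, 0.1126]
tcp_rot: [[0.996, 0.09, 0.0], [0.09, -0.996, -0.0], [0.0, 0.0, -1.0]]
force: [-0.5, -0.5, -2.6]
finger_gap: 0.329
finger_force: 33.9
```

```bash
python3 look.py s3; python3 sp.py s3; python3 meas.py s3 | grep -E 'cloud|free|spindle'
```

```text
11.0167 [0.51879167 0.08207516 0.11259654] [[0.996, 0.0896, 0.0003], [0.0896, -0.996, -0.0], [0.0003, 0.0001, -1.0]] 0.13095336285052722 0.32939316234647037
white top rim (tool mm) (array([ 0.14057158, -0.00215509,  0.01639741]), np.float64(0.00016183947793297344))
hole [274   9  16  20 253] [281.48221344  18.59683794] [[141.4362348   -2.26300846]]
hole [258  36  49  20 192] [281.421875  48.90625 ] [[125.05740248  -2.35892214]]
ring cloud z [10.35 11.26 11.8  12.39 14.52] x 117.91470155506755 161.0000438471047
inner 52 [135.7 -24.3] [148.9  17. ] free (array([ 0.14038525, -0.00222189,  0.01912634]), np.float64(0.00025194162785699235)) r (array([ 0.14065421, -0.00222885,  0.019     ]), np.float64(0.00027947299883585106))
outer 52 [135.7 -26.6] [148.9  21.6] free (array([ 0.14080646, -0.0023798 ,  0.02402768]), np.float64(0.00015694165632873345)) r (array([ 0.14182629, -0.00237808,  0.0235    ]), np.float64(0.0004731915930823275))
spindle top z 0.09558591326022166 2420 [0.64169725 0.07810043 0.09250838] [0.67085297 0.11363671 0.09874139] mid [0.65627511 0.09586857 0.09562488] [0.65681524 0.09663009 0.09546896]
```

Now centred to within about 0.4 mm. I'll descend gently and watch the force.

{"api": "step_arm", "payload": {
  "commands": [0.3, 0, 2, 0, 0.3, 0, 4, 0, 0.3, 0, 6, 0, 0.3, 0, 8, 0, 0.3, 0, 10, 0, 0.3, 0, 11, 0, 0.3, 0, 11, 0, 0.3, 0, 11, 0]
}}

```text
clock: 11.73
tool_pos: [0.519, 0.0821, 0.1014]
tcp_rot: [[0.996, 0.09, -0.0], [0.09, -0.996, -0.0], [-0.0, 0.0, -1.0]]
force: [-1.4, -0.8, -2.6]
finger_gap: 0.329
finger_force: 33.9
```

```bash
python3 look.py s4; python3 sp.py s4; python3 meas.py s4 | grep -E 'cloud|free|spindle'
```

```text
11.7333 [0.51901358 0.08211973 0.10135516] [[0.996, 0.0897, -0.0001], [0.0897, -0.996, -0.0001], [-0.0001, 0.0001, -1.0]] 0.2373398723376419 0.328681888151365
white top rim (tool mm) (array([ 0.14032767, -0.00204303,  0.01647631]), np.float64(0.0001514030966764084))
hole [273   1  18  22 289] [281.26643599  11.28373702] [[141.28633021  -2.22008117]]
hole [255  28  54  23 225] [281.12444444  43.84444444] [[124.85407132  -2.36518095]]
ring cloud z [10.48 11.36 11.89 12.49 23.7 ] x 117.66101811631778 153.3320669337171
inner 52 [135.7 -24.3] [148.9  17. ] free (array([ 0.14076329, -0.00226273,  0.01901664]), np.float64(0.00027384325396291663)) r (array([ 0.14079576, -0.00226363,  0.019     ]), np.float64(0.0002746079900164716))
outer 52 [135.7 -26.6] [149.   21.7] free (array([ 0.1408244 , -0.00237431,  0.02403809]), np.float64(0.00015699897036623421)) r (array([ 0.14186176, -0.00237293,  0.0235    ]), np.float64(0.00048234571003177157))
spindle top z 0.09556691782409737 2342 [0.64187396 0.08002    0.09250681] [0.66722486 0.11375058 0.09863984] mid [0.65454941 0.09688529 0.09557333] [0.65487579 0.09647829 0.09542118]
```

{"api": "step_arm", "payload": {
  "commands": [0, 0, 1.5, 0, 0, 0, 3, 0, 0, 0, 4.5, 0, 0, 0, 6, 0, 0, 0, 7, 0, 0, 0, 8, 0, 0, 0, 8.4, 0, 0, 0, 8.4, 0, 0, 0, 8.4, 0, 0, 0, 8.4, 0]
}}

```text
clock: 12.62
tool_pos: [0.5191, 0.0821, 0.0931]
tcp_rot: [[0.996, 0.09, 0.0], [0.09, -0.996, -0.0], [0.0, 0.0, -1.0]]
force: [-0.0, -0.4, -2.7]
finger_gap: 0.33
finger_force: 33.9
```

```bash
python3 look.py s5; python3 sp.py s5; python3 meas.py s5 | grep -E 'cloud|free|spindle'
python3 - <<'E'
from meas import *
s,c,p,d=pickle.load(open('s5.pkl','rb'));R=s['tcp_rot'];t=s['tool_pos'];H=cv2.cvtColor(p,cv2.COLOR_RGB2HSV).astype(int)
red=((H[...,0]<8)|(H[...,0]>172))&(H[...,1]>140)&(H[...,2]>60);P=cloud(c,d,red)
rr=np.hypot(P[:,0]-.6592,P[:,1]-.0967);print('hub z',np.median(P[rr<.0265][:,2]),(rr<.0265).sum(),'disc z',np.median(P[(rr>.03)&(rr<.07)][:,2]))
g=(H[...,0]>=12)&(H[...,0]<=30)&(H[...,1]>100)&(H[...,2]>80);g[70:]=0;g[:,:230]=0;g[:,335:]=0
G=cloud(c,d,g);T=(G-t)@R*1e3;k=(abs(T[:,2]-12)<3)&(T[:,0]>136)
for sd in(-1,1):
    q=T[k&(np.sign(T[:,1]+2.3)==sd)];w=G[k&(np.sign(T[:,1]+2.3)==sd)];print(sd,len(q),'ring top world z',np.median(w[:,2]),'slope',np.polyfit(q[:,0],q[:,2],1)[0])
B=cloud(c,d,(H[...,0]>=100)&(H[...,0]<=125)&(H[...,1]>170)&(H[...,2]>90));B=B[abs(B[:,2]-t[2]-.0235)<.004]
TB=(B-t)@R*1e3;x=np.linalg.lstsq(np.c_[TB[:,:2],np.ones(len(B))],TB[:,2],rcond=None)[0];print('blue plane',x,np.median(B[:,2]))
print(s['force'])
cc,pp,dd=cam('scene');save('fin.png',pp[200:270,290:385],8);np.savez('fin',p=pp,d=dd)
E
```

```text
12.6167 [0.51912405 0.08209219 0.0931139 ] [[0.996, 0.0896, 0.0002], [0.0896, -0.996, -0.0001], [0.0002, 0.0001, -1.0]] 0.1479464857842335 0.32958412745799137
white top rim (tool mm) (array([ 0.13274116, -0.00167017,  0.01101793]), np.float64(0.003609052281322212))
hole [272   0  19  18 269] [281.12267658   7.13011152] [[140.35108487  -2.22452586]]
hole [254  24  56  24 263] [281.59315589  40.02281369] [[124.5737297   -2.02848166]]
ring cloud z [10.53 11.3  11.83 12.35 14.56] x 118.27068977935264 149.44826038424847
inner 52 [135.7 -24.4] [148.9  16.9] free (array([ 0.14076311, -0.00238708,  0.01903571]), np.float64(0.0002695013232954839)) r (array([ 0.14083314, -0.00239014,  0.019     ]), np.float64(0.0002679297629131086))
outer 52 [135.7 -26.6] [149.   21.6] free (array([ 0.14072038, -0.0024075 ,  0.02403749]), np.float64(0.00015369477314430027)) r (array([ 0.14180502, -0.00240509,  0.0235    ]), np.float64(0.0004748903515275733))
spindle top z 0.09551789016311807 2205 [0.64188891 0.0801738  0.09252129] [0.66423226 0.1138166  0.09892896] mid [0.65306058 0.0969952  0.09572513] [0.65333523 0.09641288 0.09537867]
hub z 0.07673416150557047 1337 disc z 0.06871794270854883
-1 219 ring top world z 0.08129153617077844 slope 0.0318222074354498
1 208 ring top world z 0.08133454936778363 slope 0.03612289359765309
blue plane [ 6.78071071e-03  2.30801981e-03 -2.34278349e+01] 0.11665018880698397
[-0.04986496 -0.39483348 -2.73789689]
```

View pics/fin.png

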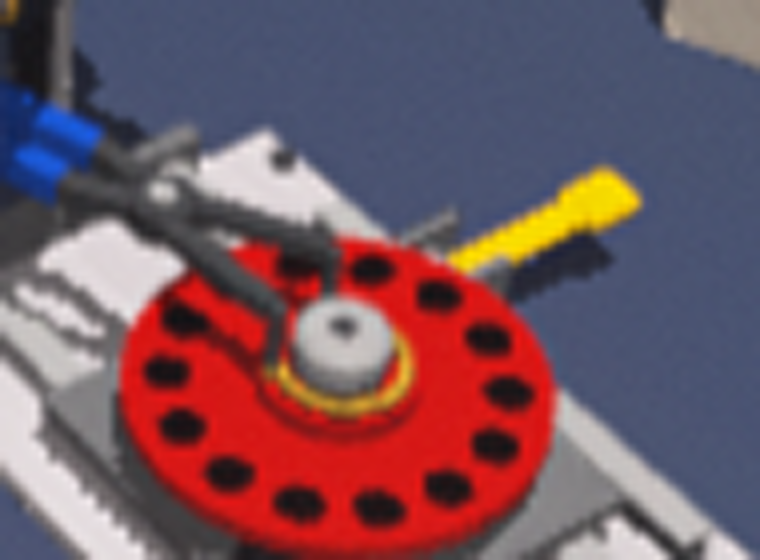

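The final scene crop shows the ring around the spindle at the groove, just above the hub (345,375), with the lever flat at (600,195). The ring top is 4.6 mm above the hub (4.5 wanted), with no contact force. Last check is the level, compared with the disc plane in the same depth image.

Run:
```python
from meas import *
s,c,p,d=pickle.load(open('s5.pkl','rb'));R=s['tcp_rot'];t=s['tool_pos'];H=cv2.cvtColor(p,cv2.COLOR_RGB2HSV).astype(int)
def fit(n,T):
    ok=np.ones(len(T),bool)
    for _ in range(6):
        A=np.c_[T[:,:2],np.ones(len(T))];x=np.linalg.lstsq(A[ok],T[ok,2],rcond=None)[0];ok=abs(T[:,2]-A@x)<1.2
    print(n,len(T),ok.sum(),x.round(4))
red=((H[...,0]<8)|(H[...,0]>172))&(H[...,1]>140)&(H[...,2]>60);P=cloud(c,d,red);rr=np.hypot(P[:,0]-.6592,P[:,1]-.0967)
tl=lambda P:(P-t)@R*1e3
fit('disc',tl(P[(rr>.031)&(rr<.07)]));fit('hub',tl(P[rr<.027]))
g=(H[...,0]>=12)&(H[...,0]<=30)&(H[...,1]>100)&(H[...,2]>80);g[70:]=0;g[:,:230]=0;g[:,335:]=0
g=cv2.erode(g.astype(np.uint8),np.ones((3,3)))>0
T=tl(cloud(c,d,g));fit('ring',T[(abs(T[:,2]-12)<2.5)&(T[:,0]>134)])
b=(H[...,0]>=100)&(H[...,0]<=125)&(H[...,1]>170)&(H[...,2]>90);T=tl(cloud(c,d,cv2.erode(b.astype(np.uint8),np.ones((3,3)))>0));fit('blue',T[abs(T[:,2]+23.4)<3])
# scene ring: far half vs near half heights
```

```text
disc 12441 11246 [-1.40000e-03  7.00000e-04  2.45899e+01]
hub 1438 1294 [-2.80000e-03  3.20000e-03  1.67576e+01]
ring 320 296 [ 3.5300e-02 -5.0000e-04  6.7181e+00]
blue 3284 2987 [ 8.40000e-03  3.00000e-04 -2.36942e+01]
```

Run:
```python
from meas import *
for n in('p1','g1','s1','s3'):
    s,c,p,d=pickle.load(open(n+'.pkl','rb'));R=s['tcp_rot'];t=s['tool_pos'];H=cv2.cvtColor(p,cv2.COLOR_RGB2HSV).astype(int)
    for nm,m in(('blue',(H[...,0]>=100)&(H[...,0]<=125)&(H[...,1]>170)&(H[...,2]>90)),('ring',(H[...,0]>=12)&(H[...,0]<=30)&(H[...,1]>100)&(H[...,2]>80))):
        m[:,:230]=0;m[:,335:]=0;P=cloud(c,d,cv2.erode(m.astype(np.uint8),np.ones((2,2)))>0);T=(P-t)@R*1e3
        z0=t[2]*1e3
        k=(T[:,0]>(130 if nm=='ring' else -60))&(T[:,0]<(45 if nm=='blue' else 180))
        T=T[k];T=T[abs(T[:,2]-np.median(T[:,2]))<2.5];P=T@R.T
        A=np.c_[T[:,:2],np.ones(len(T))];x=np.linalg.lstsq(A,P[:,2],rcond=None)[0];print(n,nm,len(T),x.round(4),np.ptp(T[:,0]).round(0))
```

```text
p1 blue 1204 [ 9.700000e-03 -2.100000e-03 -1.274035e+02] 88.0
p1 ring 254 [ 1.000000e-04  5.000000e-03 -1.616858e+02] 30.0
g1 blue 3468 [-4.00000e-03 -1.80000e-03  2.35553e+01] 91.0
g1 ring 363 [-2.1400e-02  4.6000e-03 -8.5528e+00] 13.0
s1 blue 3454 [-6.00000e-03 -2.50000e-03  2.35777e+01] 91.0
s1 ring 380 [-2.4400e-02  4.6000e-03 -8.1852e+00] 14.0
s3 blue 3474 [-6.00000e-03 -4.30000e-03  2.35763e+01] 91.0
s3 ring 381 [-3.9100e-02  3.3000e-03 -6.0986e+00] 14.0
```

The pliers hold steady. Ring pitch is about 0.5–1° (±0.3 mm across the opening), within the groove clearance. I'm handing in.

```bash
python3 -c "
from workcell import *
print(hand_in())"
```

```text
the job is handed in; nothing more can be done
None
```

The job is handed in: the slide is locked with its lever flat, and the pliers are still held squeezed with the spread ring at the groove, centred to about 0.5 mm, touching nothing and pitched about 0.5–1° nose-down, which I couldn't correct.

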